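# Gauge the depth of a block-heater well

## Task

Take the long flanged depth rod out of its rack and slide it into the wide middle well of the block heater, gently pushing past the drag of the well's grip pads until it truly bottoms on the delicate well floor. Leave it standing there and record how far it sticks out: slide the pointer of the height gauge down until its top edge is level with the top of the rod, within half of the 10 mm spacing of its rings. Leave everything else where it is.

Things in the scene. Friction and masses are not known exactly. Their poses are not given: they have to be found in the camera images.
- rod: the depth rod: round steel rod, 14 mm diameter, 130 mm long, with a finger flange (22 mm wide, 6 mm thick) whose upper face is 34 mm below the top, 110 g, fine dark rings every 10 mm, foot chamfered over its last 4 mm to 8 mm diameter. Stands upright and loose in one of the two holes of the rack. Origin at the centre of its foot, z along the rod to its top
- rod_top (a point): centre of the rod's flat top, 130 mm from the foot
- rod_tip (a point): centre of the rod's foot
- rack: white plastic block 60 x 130 x 55 mm high (x, y, z), fixed, origin under its centre. Two upright holes of 15.6 mm, 45 mm deep, at y = -35 and +35 mm: the depth rod stands in one, the tamper in the other, either way round
- tamper: not needed: a rod like the depth rod but only 100 mm long with a grey round knob 26 mm wide and 20 mm tall on top; stands in the other rack hole. Origin at its foot
- heater: block heater, fixed: white housing 205 x 150 mm, 80 mm high, around an aluminium block 90 x 70 mm whose top stands 90 mm above the bench. Origin on the bench under the wide well. The four 8.6 mm wells at the block's corners are not used
- well_mouth (a point): centre of the mouth of the wide well, in the block's top face, 90 mm above the bench; z up. Upright bore 15.6 mm wide, 2 mm chamfer at the mouth. Two sprung pads, 24 mm down on its x and -x sides, grip the rod with a drag of about 3 to 10 N, enough to hold it up wherever it is left
- pin (a joint): travel of a weakly sprung (under 1 N) 6 mm pin standing 4 mm out of the wide well's floor, hidden in the well: 0 untouched, 0.004 m when the rod sits on the floor. The flat floor lies 45 to 78 mm below the mouth (different each time), so a bottomed rod sticks out 52 to 85 mm. The floor yields 1 mm per 10 N and is delicate: press on it with less than 30 N
- gauge: height gauge, fixed: dark steel foot 130 x 80 x 15 mm with an upright 14 mm square post, 260 mm tall. Origin on the bench under the post; the foot reaches 95 mm to its -x side
- carriage (a joint): height of the gauge's carriage above its lowest place, 0 to 0.12 m, up is more; the pointer's top edge is then 0.135 m + this above the bench. Slides with about 4 N friction and stays where it is left
- pointer (a point): tip of the pointer, a flat steel blade 12 mm wide that reaches out of the carriage 62 mm to the gauge's +y side; the point lies on its top edge, which is level with the carriage's top
- tab (a point): top centre of the grip tab: a grey upright plate 26 x 10 x 30 mm (x, y, z of the gauge), 92 mm to the -x side of the post, at the end of a level arm 10 mm wide and 12 mm tall. The point lies 18 mm above the pointer's top edge; pinch the tab across y
- wellplate: white well plate 85 x 127 x 14 mm lying loose on the bench, a bystander; origin under its centre
- bottle: amber bottle 60 mm wide, 130 mm tall, a bystander; origin under its centre
- beaker: glass beaker 70 mm wide, 90 mm tall, a bystander; origin under its centre
- jar: small clear jar, 50 mm wide, 60 mm tall, white cap, a bystander; origin under its centre
There are look-alikes about, which are no part of the job. Leave any pink look-alike of the rod alone.

How it is judged (in metres and radians):
On the way, in this order (a step that is already met when the one before it is completed fails the run):
1. the depth rod is bottomed in the wide well (the floor pin pressed down) (horizontal distance between rod_tip and well_mouth below 0.004 m and angle between rod's own z axis and vertical below 0.08 rad and value of joint pin above 0.0022 m), for 0.2 s.
2. the pointer is level with the top of the rod (z of pointer in the frame of rod_top between -0.005 and 0.005 m), for 0.2 s.
At the end, for the whole second after the job is handed in: the depth rod stands released in the wide well (foot within 4 mm of its axis, tilted less than 0.08 rad), still on the floor (pin down more than 2.2 mm of its 4), at rest, and the pointer's top edge is within 5 mm of the height of the rod's top (all of step 1 and all of step 2 and linear speed of rod below 0.01 m/s); the robot touches nothing.
It fails at once if the rod presses on the well floor with more than 30 N (contact force between rod and floor_disc_c0 above 30 N).
It fails at once if the tamper is taken out or a bystander is moved more than 30 mm (distance of any of tamper, wellplate, bottle, beaker, jar from where it was at the start of the episode above 0.03 m).
It also fails if it takes over 61 s, if anything falls off the work surface, if the arm or the gripper's body presses on something with over 40 N, if the wrist force passes 120 N, or if a joint passes its speed limit or range.

## Robot

A 6-joint arm with a two-finger parallel gripper is mounted at the origin on the work surface. World frame = base frame: x ahead of the robot, y to its left, z up, the work surface at z = 0. Lengths are in mm, angles in degrees, forces in N, time in s.
With the tool pointing down it reaches from about 325 to 925 mm from the base axis. Payload 3.1 kg.
Tool frame: the origin (TCP) lies at the very end of the fingers, on their centre line; the grasp point (between the pads) lies grasp_offset behind it (grasp_offset is the distance from the TCP to the grasp point, in mm); z points along the fingers, y is the line along which they close (so a half turn about z gives the same grasp; the last joint's range is limited). The gripper opens to 85 mm and grips with 20 to 120 N. Pads are 22 mm wide; open, the fingers measure 114 mm over their backs; the gripper's body (76 mm by 85 mm) begins 54 mm behind the grasp point. The pads swing forward as they close: fully open they stand 13 mm farther back than shut.
Start: joints at [65.478, 12.427, 92.441, -0, 75.132, -6.429], TCP at [194.092, 594.111, 231.3] pointing down, gripper open.
Joint ranges: [-157.48, 157.48], [-44.54, 120.13], [17.64, 146.25], [-64.5, 244.5], [7.68, 150.69], [-147.95, 147.95]. Speed limits (degrees/s): [159.86, 159.86, 180, 180, 180, 180].

## Interface

Orientations are given as [roll, pitch, yaw] about the fixed x, y, z axes, in that order (R = Rz(yaw) Ry(pitch) Rx(roll)).
In Python, from station import * gives the robot as it stands. Calls block until the motion is done:
- goto(position, orientation): joint-space move of the TCP to a pose.
- move_l(position, attitude=None, speed=150): straight line of the TCP; attitude=None keeps the orientation; speed is the mean speed in mm/s.
- move_j(angles): joint-space move.
- grip(opening, squeeze=None): finger opening in mm; squeeze is the grip in N (None keeps the last); returns when the fingers have stopped.
- wait(seconds).
- solve_ik(position, orientation): joint angles nearest the present ones, or None.
- get_obs(): the state.
- get_image(name): name is "scene" or "top" or "wrist"; returns the picture (420x560x3 uint8, red, green, blue); there is no depth.
- get_calibration(name): a dict with "fx", "fy", "cx", "cy" (pixels), "R" (3x3) and "t" (3): a world point X has camera coordinates R X + t; the wrist camera has in their place "mount" (4x4, takes a point from camera to tool coordinates, whose origin is the TCP and whose axes are the flange's). Camera axes: x right, y down, z forward; pixel columns grow to the right and rows downward; lengths in mm; the calibration is good to about 2 mm. The wrist camera is an equidistant fisheye: a pixel r from the principal point sees the ray r / f radians off the axis. A picture is of the moment at which its call begins: read the wrist's pose just before it. get_calibration takes no time and is no camera call.
A pose or a line that the arm cannot do raises Unreachable and nothing moves.
- sign_off(): hands the job in; it is judged then, once.
Trained networks look in the newest picture that a camera, given by its name, has taken for a name from the list of things; names that differ only in an ending like _2 or _b are one class to them, and where a whole thing is asked for, a point or a joint stands for the part that bears it (a point fixed in the world has none). Each returns a list of dicts, best first, with "score" (0 to 1); they miss things now and then, are a little off and sometimes report something else, mostly with a low value. They report only what shows in the picture. A call takes as long as a camera call. They do not tell look-alikes from the thing itself.
- spot_in(name, camera): "extent" ([centre column, centre row, width, height] in pixels, round what is visible of it).
- regions_of(name, camera): "region" (420x560 bool, what is visible of it) and "extent" ([centre column, centre row, width, height] in pixels, round what is visible of it).
The state is a dict: "t": time; "joint_pos": joint angles; "qvel": joint speeds; "effort": joint torques, N m; "tcp_pos": TCP position; "ee_rot": TCP orientation; "wrist_force": force on the tool from outside, world axes, zero at the start; "moment": the same for the moment, N m; "grip_width": finger opening in mm; "grip_force": force on a finger pad.
Only numpy, scipy, OpenCV 4.12 (cv2) and the standard library are available. Lean on these libraries where they do the work, as an engineer would, in place of code of your own. Each camera call takes 0.05 s, during which the arm holds its last target. There are 200 camera calls.

## Working session

There is one attempt and no reset: what is moved stays moved. The work goes in short steps, each a Python script; the robot and the scene stay as the last script left them, time stands still between calls to the robot, and variables do not carry over. Pictures are saved under pics/ and viewed, at most 12 in all, crops included, and the job is handed in when it is done.

```bash
mkdir -p pics; ls; python3 - <<'E'
from station import *
import cv2,numpy as np
o=get_obs();print(o)
for c in("scene","top"):
    im=get_image(c);cv2.imwrite(f"pics/{c}0.png",im[:,:,::-1])
    print(c,get_calibration(c))
    for n in("rod","rack","tamper","heater","gauge","pointer","tab","well_mouth"):
        try:print(n,[(round(d["score"],2),np.round(d["extent"]).tolist()) for d in spot_in(n,c)])
        except Exception as e:print(n,e)
print(get_calibration("wrist"))
try:print("go",grasp_offset)
except Exception as e:print(e)
E
```

```text
pics
{'t': 0.0, 'joint_pos': array([ 6.54775048e+01,  1.24759421e+01,  9.25299665e+01,  1.55208606e-03,
        7.51315456e+01, -6.42842219e+00]), 'qvel': array([ 0.06246579, -0.01126728,  0.00791975, -0.00783592,  0.0574555 ,
        0.00050303]), 'effort': array([ 7.39074421e-04, -3.96844482e+01, -3.03857195e+01,  4.19504261e-05,
        9.59404861e-03,  8.99861050e-06]), 'tcp_pos': array([193.73748235, 593.34957091, 229.96353717]), 'ee_rot': array([-1.79863578e+02, -1.68793527e-02,  1.61905507e+02]), 'wrist_force': array([-0.52876416,  0.73525963, -0.01976777]), 'moment': array([ 0.01413822, -0.01157549, -0.01777567]), 'grip_force': 0.0, 'grip_width': 85.1964020927901}
scene {'fx': 504.50753578472285, 'fy': 504.50753578472285, 'cx': 284.5013853002836, 'cy': 206.94764737858415, 'R': array([[-0.77080781,  0.63680741,  0.0182112 ],
       [ 0.44861686,  0.56286984, -0.69420491],
       [-0.45232536, -0.52692871, -0.71954701]]), 't': array([ 412.31709497, -231.47378177, 1512.13994082])}
rod [(0.84, [406.0, 280.0, 17.0, 43.0]), (0.78, [396.0, 230.0, 14.0, 38.0]), (0.57, [349.0, 274.0, 
[... 1191 characters left out ...]
8.0, 53.0, 32.0])]
pointer [(0.69, [428.0, 225.0, 40.0, 50.0]), (0.54, [331.0, 160.0, 20.0, 30.0]), (0.3, [216.0, 244.0, 13.0, 13.0])]
tab [(0.94, [431.0, 225.0, 36.0, 54.0])]
well_mouth [(0.79, [296.0, 252.0, 63.0, 91.0])]
{'fx': 325.19226210127806, 'fy': 325.19226210127806, 'cx': 279.74504911062985, 'cy': 209.8383488964869, 'mount': array([[-8.63327885e-04, -9.60691335e-01, -2.77617389e-01,
         7.05844036e+01],
       [ 9.99999508e-01, -6.93495779e-04, -7.09941387e-04,
        -7.14696952e-01],
       [ 4.89508051e-04, -2.77617865e-01,  9.60691460e-01,
        -1.41789989e+02],
       [ 0.00000000e+00,  0.00000000e+00,  0.00000000e+00,
         1.00000000e+00]])}
go 18.700000000000003
```

```bash
python3 - <<'E'
import cv2,numpy as np
a=cv2.imread("pics/scene0.png");b=cv2.imread("pics/top0.png")
cv2.imwrite("pics/s1.png",cv2.resize(a[40:340,150:450],(600,600),interpolation=cv2.INTER_CUBIC)) 
cv2.imwrite("pics/t1.png",cv2.resize(b[110:320,160:460],(800,560),interpolation=cv2.INTER_CUBIC))
E
```

```text
(no output)
```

View pics/s1.png

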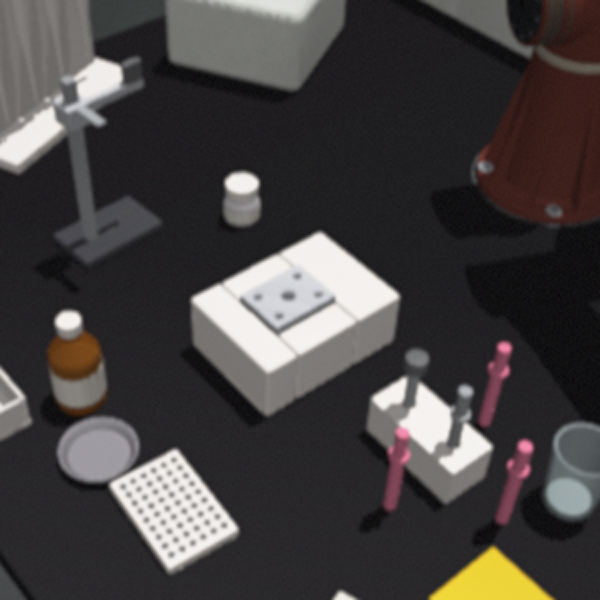

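View pics/t1.png

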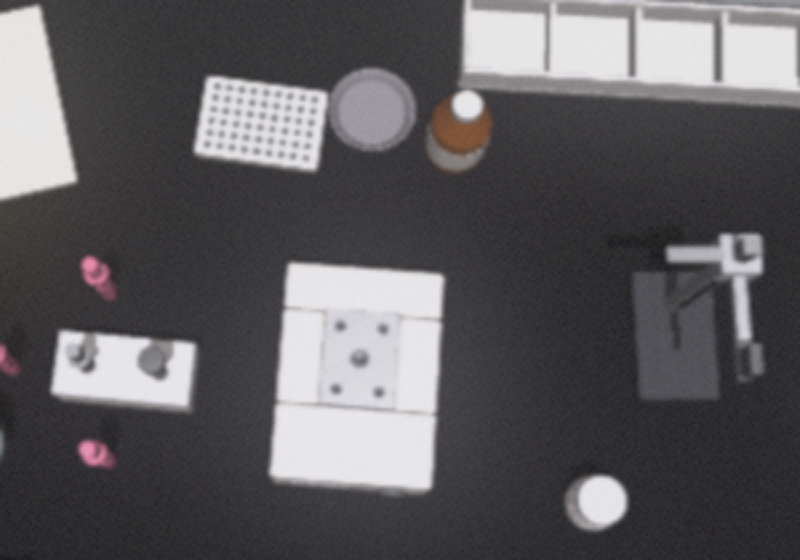

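The scene view shows the steel rod without a knob in the rack at about (382,236). The dark-knobbed tamper is in the other hole at (358,218). Three pink look-alikes stand loose at (396,230), (406,280) and (349,274). The wide well is at (294,188), and the gauge tab is at (215,71) with its pointer tip at (201,101). In the top view the rod top is at about (188,242), the tamper at (217,244), the well at (295,244), the tab at (440,243) and the pointer at (410,205). I choose the grey rod in the rack.

```bash
cat > h.py <<'E'
from station import *
import numpy as np,cv2
from scipy.spatial.transform import Rotation as Ro
def ray(c,p,pose=None):
    k=get_calibration(c);d=np.array([(p[0]-k["cx"])/k["fx"],(p[1]-k["cy"])/k["fy"]])
    if c!="wrist":
        R=np.array(k["R"]);return -R.T@k["t"],R.T@np.append(d,1)
    th=np.hypot(*d);v=np.append(d/max(th,1e-9)*np.sin(th),np.cos(th))
    M=np.array(k["mount"]);R=Ro.from_euler("xyz",pose[1],degrees=True).as_matrix()
    return pose[0]+R@M[:3,3],R@M[:3,:3]@v
def onz(r,z): return r[0]+r[1]*(z-r[0][2])/r[1][2]
def tri(rs):
    A=0;b=0
    for o,d in rs:
        d=d/np.linalg.norm(d);P=np.eye(3)-np.outer(d,d);A=A+P;b=b+P@o
    return np.linalg.solve(A,b)
def topx(pt,pose):  # world point -> wrist pixel
    k=get_calibration("wrist");M=np.array(k["mount"]);R=Ro.from_euler("xyz",pose[1],degrees=True).as_matrix()
    c=M[:3,:3].T@(R.T@(pt-pose[0])-M[:3,3]);th=np.arctan2(np.hypot(c[0],c[1]),c[2])
    return np.array([k["cx"],k["cy"]])+k["fx"]*th*c[:2]/np.hypot(c[0],c[1])
def look(name):
    o=get_obs();pose=(o["tcp_pos"],o["ee_rot"]);im=get_image("wrist")
    cv2.imwrite(f"pics/{name}.png",im[:,:,::-1]);np.save(f"pics/{name}.npy",np.array(pose));return im,pose
E
python3 - <<'E'
from h import *
np.set_printoptions(precision=1,suppress=True)
for n,s,t,z in(("rod",(382,235.5),(188,242),140),("well",(294.5,188),(295,244.2),90),("tab",(215.5,71),(440.5,243),None),("ptr",(201,101.5),(410,205.2),None),("rack_tamper",(358,218),(217,244),120)):
    a,b=ray("scene",s),ray("top",t);X=tri([a,b]);z=z or X[2]
    print(n,X,onz(a,z),onz(b,z))
E
```

```text
rod [507.7 277.8 135.3] [511.  280.4 140. ] [507.2 276.6 140. ]
well [524.6  20.5  87.5] [525.6  23.4  90. ] [525.   19.6  90. ]
tab [ 520.6 -291.4  251.2] [ 521.  -292.5  251.2] [ 519.8 -290.6  251.2]
ptr [ 606.  -230.3  230.6] [ 606.1 -230.7  230.6] [ 605.7 -230.1  230.6]
rack_tamper [507.5 208.9 130. ] [499.5 203.6 120. ] [509.5 209.6 120. ]
```

```bash
python3 - <<'E'
from h import *
np.set_printoptions(precision=1,suppress=True)
for y in(90,-90):
  for p in([508,278,130],[525,21,150],[520,-291,200]): print(y,p,solve_ik(p,[180,0,y]))
grip(45,40)
goto([508,278,220],[180,0,90])
im,pose=look("w1");print(pose,get_obs()["t"])
print(topx(np.array([508,278,140.]),pose))
for n in("rod","rack","tamper"):
  for d in spot_in(n,"wrist"):print(n,round(d["score"],2),np.round(d["extent"],1))
E
```

```text
90 [508, 278, 130] [ 21.7  13.  103.3  -0.   63.6  21.7]
90 [525, 21, 150] [ -5.4   5.3 109.8  -0.   64.9  -5.4]
90 [520, -291, 200] [-36.   10.5  98.1   0.   71.3 -36. ]
-90 [508, 278, 130] None
-90 [525, 21, 150] None
-90 [520, -291, 200] [-36.   10.5  98.1  -0.   71.3 144. ]
(array([507.6, 278.9, 220.1]), array([-180. ,   -0. ,   90.1])) 3.0583
[281.  218.7]
rod 0.8 [191.9 220.4  48.1  54. ]
rod 0.74 [286.1 201.2  26.6  42.5]
rod 0.67 [281.9 102.1  25.9  27.2]
rod 0.65 [373.  205.   48.7  50.6]
rack 0.96 [285.6 215.5  65.3 131.8]
tamper 0.61 [283.2 278.4  34.2  54.5]
tamper 0.15 [285.1 202.8  29.2  43.6]
```

View pics/w1.png

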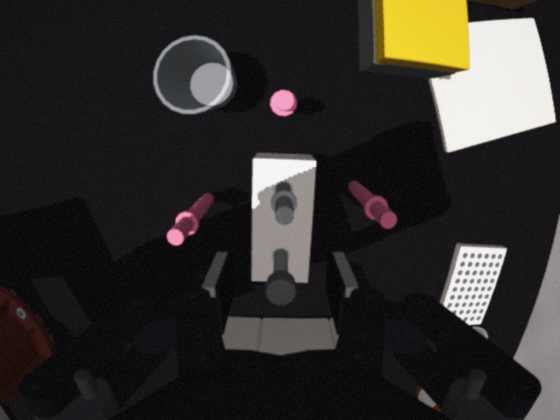

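The wrist view shows the grey rod in the rack at about (284,205), with its top near (285,216). The tamper knob is at (281,288), and the pink rods are at (176,238), (388,218) and (283,102). I'll check the rod in a close crop.

```bash
python3 - <<'E'
import cv2
a=cv2.imread("pics/w1.png")[170:250,240:330]
cv2.imwrite("pics/w1c.png",cv2.convertScaleAbs(cv2.resize(a,None,fx=7,fy=7,interpolation=cv2.INTER_CUBIC),alpha=1.5))
E
```

```text
(no output)
```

View pics/w1c.png

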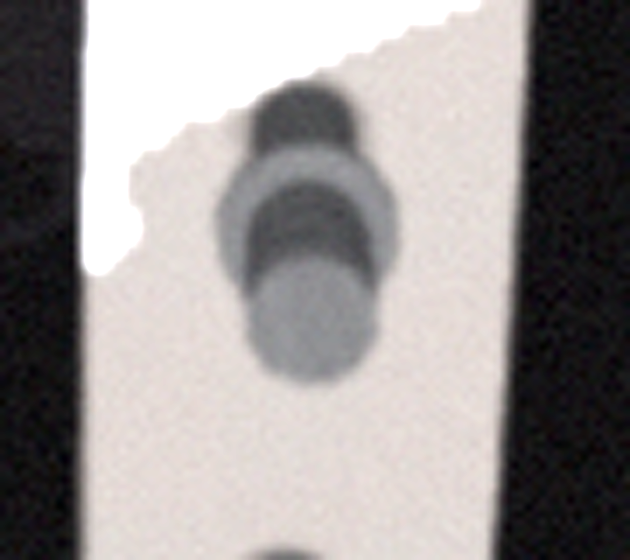

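The crop shows a plain flat top with a flange below it and no knob, so this is the depth rod. Its top centre is at (284.6,215.4).

```bash
python3 - <<'E'
from h import *
np.set_printoptions(precision=1,suppress=True)
P=np.load("pics/w1.npy");X=onz(ray("wrist",(284.6,215.4),P),140);print(X)
move_l([X[0],X[1],160],[180,0,90],speed=200)
move_l([X[0],X[1],108.5],speed=80)
grip(5,60);o=get_obs();print(o["grip_width"],o["grip_force"],o["tcp_pos"],o["wrist_force"])
move_l([X[0],X[1],225],speed=100)
o=get_obs();print(o["grip_width"],o["grip_force"],o["wrist_force"])
move_l([525,85,225],speed=250)
wait(.2);im,pose=look("w2");print(pose,get_obs()["t"],topx(np.array([525,20.5,90.]),pose))
for n in("well_mouth","rod","heater"):
  for d in spot_in(n,"wrist"):print(n,round(d["score"],2),np.round(d["extent"],1))
E
```

```text
[510.6 280.4 140. ]
11.998595709521032 58.50362665951252 [511.1 280.7 109.4] [-0.2 -0.1  2.1]
12.543605481796243 58.51756028831005 [ 0.3 -0.2 -0.9]
(array([524.9,  86.2, 224.9]), array([-180. ,   -0. ,   90.1])) 7.3417 [280.3 266.4]
well_mouth 0.98 [270.9 247.5 211.7 156.4]
rod 0.94 [351.1  13.6  29.4  25.5]
rod 0.83 [281.2 246.2  36.7 138.2]
rod 0.75 [170.2  19.9  54.1  39.7]
heater 0.74 [272.4 248.  215.7 149. ]
```

View pics/w2.png

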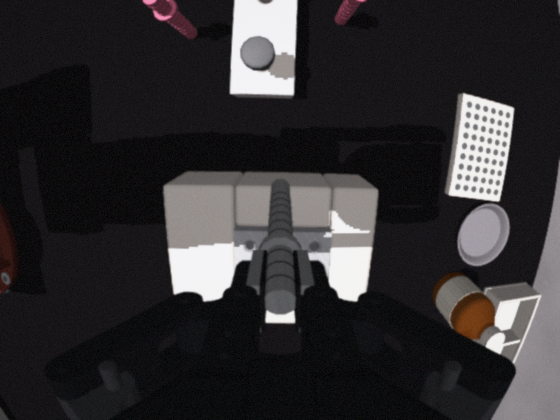

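The rod hides the well from this pose. Its foot shows at (281,183). I'll look from the far side instead.

```bash
python3 - <<'E'
from h import *
np.set_printoptions(precision=1,suppress=True)
move_l([525,-40,225],speed=250)
wait(.2);im,pose=look("w3");c=topx(np.array([525,20.5,90.]),pose);print(pose,get_obs()["t"],c)
f=topx(pose[0]+[0,0,-99.],pose);print("foot pred",f)
x0,y0=int(c[0])-50,int(c[1])-40;print(x0,y0)
cv2.imwrite("pics/w3c.png",cv2.resize(im[y0:y0+100,x0:x0+100,::-1],None,fx=6,fy=6,interpolation=cv2.INTER_CUBIC))
E
```

```text
(array([524.9, -38.6, 224.9]), array([-180. ,   -0. ,   90.1])) 8.3917 [280.4 130.9]
foot pred [280.3 210.1]
230 90
```

View pics/w3c.png

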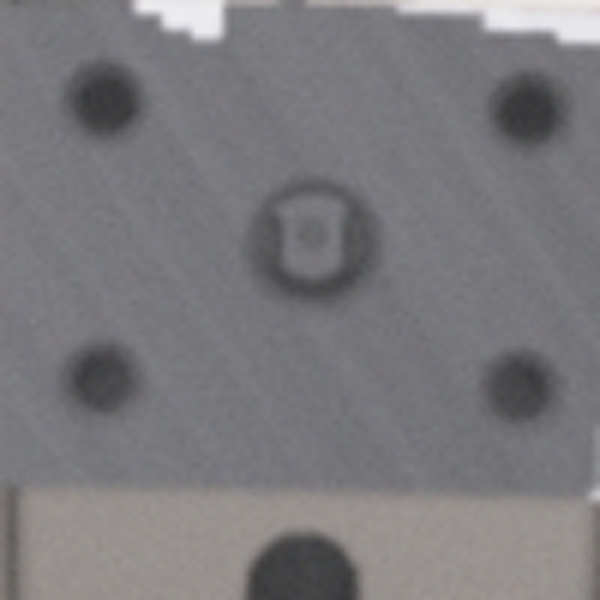

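```bash
python3 - <<'E'
from h import *
np.set_printoptions(precision=1,suppress=True)
pose=np.load("pics/w3.npy")
for d in(-99,-60,-40,-8.5,-2.5,0,31.5):print(d,topx(pose[0]+[0,0,d],pose))
print("well",onz(ray("wrist",(282.2,130),pose),90))
print("foot if z=126:",onz(ray("wrist",(280.3,182),pose),126))
im=cv2.imread("pics/w3.png")[150:330,200:360]
cv2.imwrite("pics/w3d.png",cv2.convertScaleAbs(cv2.resize(im,None,fx=3.3,fy=3.3,interpolation=cv2.INTER_CUBIC),alpha=1.8))
E
```

```text
-99 [280.3 210.1]
-60 [280.5 226.6]
-40 [280.6 237.5]
-8.5 [280.7 259.6]
-2.5 [280.8 264.7]
0 [280.8 266.9]
31.5 [281.1 301.6]
well [526.5  21.3  90. ]
foot if z=126: [524.9 -16.5 126. ]
```

View pics/w3d.png

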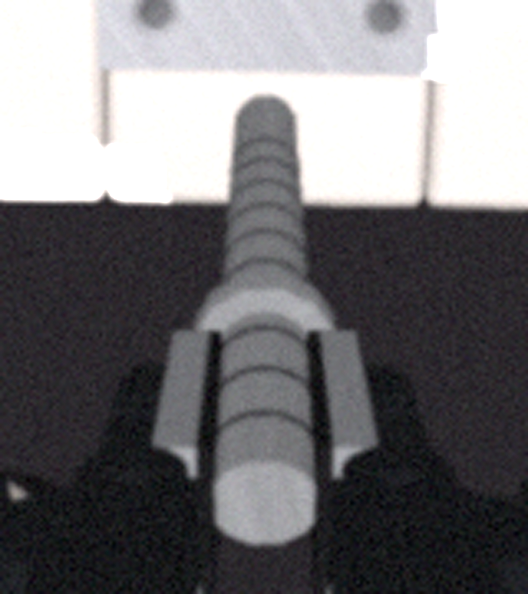

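The well fits at [526.5, 21.3], but the rod hangs tilted about 10° in the pads. Its top is at (280,303) and its foot at (280,182), where a vertical rod would have its foot at row 210. I'll tilt the tool to make it upright and check.

```bash
python3 - <<'E'
from h import *
from scipy.optimize import least_squares
np.set_printoptions(precision=2,suppress=True)
pose=np.load("pics/w3.npy");x=pose[0][0]
# sanity on w1: upright rod's flange face
p1=np.load("pics/w1.npy");print("w1 flange",topx(np.array([510.6,280.4,106]),p1),"seen ~ (284,202)")
def pts(q):
    t=pose[0]+[0,q[0],q[1]];a=np.array([0,np.sin(q[2]),-np.cos(q[2])]);n=np.array([0,np.cos(q[2]),np.sin(q[2])])
    return t,t+34*a+11*n,t+130*a
def res(q): 
    t,f,b=pts(q);return [topx(t,pose)[1]-303,topx(f,pose)[1]-238,topx(b,pose)[1]-182,(q[1]-31)/2]
r=least_squares(res,[0,31,.15]);print(r.x,np.degrees(r.x[2]),r.fun)
a=np.degrees(r.x[2])
Rn=Ro.from_euler("x",-a,degrees=True)*Ro.from_euler("xyz",[180,0,90],degrees=True);e=Rn.as_euler("xyz",degrees=True);print(e)
goto([526,-45,232],e.tolist());wait(.3)
im,pose=look("w4");print(pose,get_obs()["t"],get_obs()["grip_width"])
x0,y0=200,100
cv2.imwrite("pics/w4c.png",cv2.convertScaleAbs(cv2.resize(im[y0:y0+230,x0:x0+160,::-1],None,fx=2.6,fy=2.6,interpolation=cv2.INTER_CUBIC),alpha=1.6))
E
```

```text
w1 flange [284.01 203.19] seen ~ (284,202)
[-2.25 29.62  0.19] 10.732889862950723 [ 0.79 -1.03  0.31 -0.69]
[180.    10.73  90.  ]
(array([525.85, -45.65, 231.82]), array([-179.98,   10.69,   89.93])) 9.05 12.019465653177015
```

View pics/w4c.png

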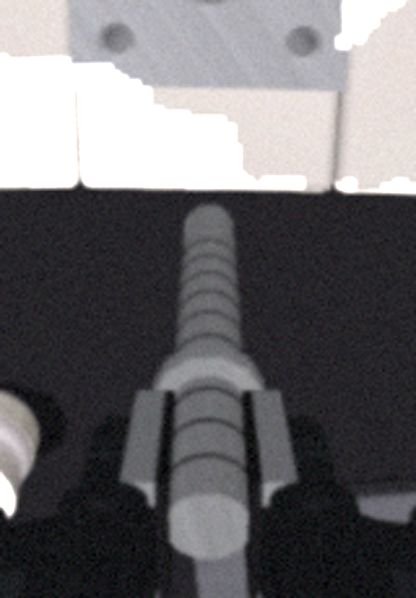

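```bash
python3 - <<'E'
from h import *
np.set_printoptions(precision=1,suppress=True)
P=np.load("pics/w4.npy");e=[180,10.73,90]
R=Ro.from_euler("xyz",e,degrees=True).as_matrix()
off=R@[21.96,0,98.1];print("foot off",off,"top off",R@[-2.25,0,-29.6])
print("ray check",onz(ray("wrist",(280.3,182),P),P[0][2]+off[2])-P[0])
well=np.array([526.5,21.3,90.])
def go(depth,sp): move_l((well-[0,0,depth]-off).tolist(),e,speed=sp)
go(-15,100);wait(.2);o=get_obs();F0=o["wrist_force"];print("F0",F0,o["tcp_pos"]+off)
for d in(-4,0,3,6,10,15,20):
    go(d,40);o=get_obs();f=o["wrist_force"]-F0;print(d,o["tcp_pos"]+off,f,o["moment"],o["grip_width"])
    if np.linalg.norm(f)>18: print("stop");break
print(o["t"]);np.save("F0.npy",F0)
E
```

```text
foot off [   0.     3.3 -100.5] top off [-0.   3.3 29.5]
ray check [  -0.1    3.8 -100.5]
F0 [-0.5  0.1 -0.9] [526.8  20.8 105.4]
-4 [526.   21.2  93.3] [ 0.1  1.  -0.5] [ 0.1 -0.   0. ] 12.356782036243558
0 [526.3  21.3  89.7] [ 1.1 -0.7 -0.1] [ 0.1  0.  -0. ] 12.248633415071923
3 [526.3  21.3  86.8] [ 0.6 -0.6 -0.6] [ 0.1 -0.   0. ] 12.3299742109602
6 [526.4  21.4  83.7] [ 0.3 -0.3 -0.5] [ 0.2 -0.1 -0. ] 12.318362026208915
10 [526.2  21.4  79.5] [0.9 1.2 0. ] [ 0.2  0.1 -0. ] 12.003980071985785
15 [526.2  21.3  74.5] [-0.9  1.2 -0.1] [ 0.3  0.  -0. ] 12.407055827410828
20 [526.2  21.3  69.5] [ 0.8  0.7 -0.8] [ 0.3  0.1 -0. ] 12.215694403720676
12.0583
```

```bash
cat > ins.py <<'E'
from h import *
np.set_printoptions(precision=1,suppress=True)
e=[180,10.73,90];off=Ro.from_euler("xyz",e,degrees=True).as_matrix()@[21.96,0,98.1]
well=np.array([526.3,21.3,90.]);F0=np.load("F0.npy")
E
python3 - <<'E'
from ins import *
h=[];d=20
while d<82:
    d+=2 if d<40 else 1
    move_l((well-[0,0,d]-off).tolist(),e,speed=30)
    o=get_obs();f=o["wrist_force"]-F0;p=o["tcp_pos"]+off;h.append((d,f[2]))
    print(d,(90-p[2]).round(1),f,o["moment"].round(1),round(o["t"],1))
    if d<=43:
        drag=np.median([z for k,z in h if k>=30] or [0])
        if f[2]>16 or np.hypot(f[0],f[1])>15:print("odd");break
    elif f[2]>drag+7 or f[2]>20: print("contact",drag);break
E
```

```text
22 22.1 [-0.2  0.6 -1.4] [ 0.4 -0.1 -0. ] 12.3
24 24.0 [ 1.1  1.6 -0.3] [ 0.3 -0.   0. ] 12.6
26 25.6 [-0.3  0.8  2.8] [ 0.2  0.1 -0. ] 12.8
28 28.1 [0.5 1.5 2.1] [ 0.3 -0.1  0. ] 13.1
30 30.4 [0.6 1.3 1.9] [ 0.3 -0.1  0. ] 13.3
32 32.4 [1.3 0.5 1. ] [ 0.3 -0.1  0.1] 13.6
34 34.4 [1.2 1.6 0.8] [ 0.3 -0.2 -0. ] 13.8
36 36.3 [1.9 0.8 2.1] [ 0.3 -0.2  0. ] 14.1
38 38.3 [0.6 0.5 1.2] [ 0.3 -0.2  0. ] 14.3
40 40.3 [0.3 0.1 1.6] [ 0.3 -0.1  0. ] 14.6
41 41.1 [1.2 0.5 2.5] [ 0.2 -0.1  0.1] 14.8
42 42.0 [0.4 0.1 1.9] [ 0.2 -0.1 -0. ] 15.1
43 43.1 [ 0.8 -0.6  2. ] [ 0.3 -0.1  0. ] 15.3
44 44.1 [0.6 0.5 3.5] [ 0.2 -0.1  0. ] 15.6
45 45.2 [1.1 0.2 1.9] [ 0.2 -0.1 -0. ] 15.8
46 46.2 [ 1.1 -0.2  2.3] [ 0.3 -0.1 -0. ] 16.1
47 47.1 [1.1 0.7 2.5] [ 0.3 -0.2  0. ] 16.3
48 48.2 [1.  0.4 1.8] [ 0.2 -0.1 -0. ] 16.6
49 49.1 [1.2 0.2 2.3] [ 0.2 -0.1  0.1] 16.8
50 50.2 [0.6 0.5 2.3] [ 0.3 -0.2  0. ] 17.1
51 51.1 [1.1 0.9 3.2] [ 0.3 -0.1 -0. ] 17.3
52 52.2 [0.5 0.5 2.4] [ 0.3 -0.2  0. ] 17.6
53 53.2 [1.4 0.1 2.5] [ 0.3 -0.2  0.1] 17.8
54 54.2 [0.8 1.5 1.8] [ 0.2 -0.2  0. ] 18.1
55 55.2 [1.5 0.9 2.8] [ 0.3 -0.2  0. ] 18.3
56 56.2 [1.1 1.5 1.6] [ 0.2 -0.2  0.1] 18.6
57 57.1 [0.5 1.3 1.6] [ 0.2 -0.2  0. ] 18.8
58 58.1 [0.9 0.6 2.3] [ 0.3 -0.2 -0. ] 19.1
59 59.2 [1.7 0.8 2.5] [ 0.2 -0.2  0. ] 19.3
60 60.2 [0.3 1.9 2.6] [ 0.2 -0.2  0. ] 19.6
61 61.2 [0.5 0.5 2.8] [ 0.2 -0.2 -0. ] 19.8
62 62.1 [ 1.3 -0.4  2.1] [ 0.2 -0.2 -0. ] 20.1
63 63.1 [0.9 0.4 1.9] [ 0.3 -0.2 -0. ] 20.3
64 64.1 [0.4 1.1 2.1] [ 0.2 -0.2  0. ] 20.6
65 65.1 [0.2 1.1 2.9] [ 0.2 -0.1 -0. ] 20.8
66 66.1 [1.7 0.5 2.7] [ 0.3 -0.2  0. ] 21.1
67 67.1 [1.9 0.6 2.4] [ 0.2 -0.2  0.1] 21.3
68 68.1 [ 1.3 -0.4  2. ] [ 0.2 -0.2 -0. ] 21.6
69 68.6 [1.  0.9 5.4] [ 0.2  0.1 -0. ] 21.8
70 69.0 [-0.5  1.   9.5] [0.2 0.3 0. ] 22.1
contact 1.888718754851284
```

The force rose from about 2 N to 9.5 N at 68.5–69 mm, which is the firm floor. I'll release, back off and check.

```bash
python3 - <<'E'
from ins import *
o=get_obs();print("top z est",o["tcp_pos"][2]+29.5,o["wrist_force"]-F0)
grip(50);o=get_obs();R=Ro.from_euler("xyz",o["ee_rot"],degrees=True).as_matrix()
move_l((o["tcp_pos"]-R[:,2]*95).tolist(),speed=150)
goto([526,-60,260],[180,0,90]);wait(.2)
im,pose=look("w5");print(pose,topx(np.array([526.3,21.3,151.]),pose),get_obs()["t"])
for d in spot_in("rod","wrist"):print(round(d["score"],2),np.round(d["extent"],1))
s=get_image("scene");cv2.imwrite("pics/s5.png",s[:,:,::-1])
k=get_calibration("scene");c=np.array(k["R"])@[526.3,21.3,151.]+k["t"];print("scene pred",k["fx"]*c[0]/c[2]+k["cx"],k["fy"]*c[1]/c[2]+k["cy"])
a=cv2.resize(im[40:240,180:380,::-1],(400,400),interpolation=cv2.INTER_CUBIC);b=cv2.resize(s[110:210,244:344,::-1],(400,400),interpolation=cv2.INTER_CUBIC)
cv2.imwrite("pics/c5.png",np.hstack([a,b]))
E
```

```text
top z est 150.9996725849872 [-0.5  1.   9.5]
(array([525.1, -58.6, 258.3]), array([-179.8,   -0.1,   90.1])) [282.4 105.2] 24.05
0.58 [283.9 106.4  20.8  28.6]
scene pred 294.53502538538885 168.39400218858725
```

View pics/c5.png

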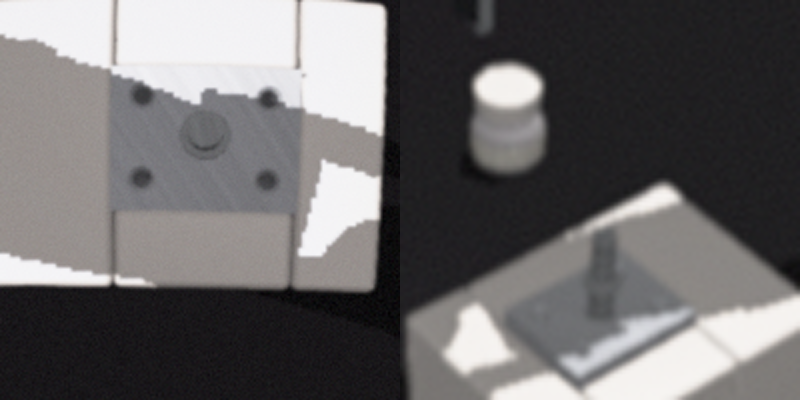

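The wrist view (282,104) and the scene view (295,168) both match the rod top predicted at z = 151, upright in the well. Next is the gauge.

```bash
python3 - <<'E'
from h import *
np.set_printoptions(precision=1,suppress=True)
move_l([526,-60,310],speed=200)
for y in(-178.4,):print(solve_ik([520,-291,310],[180,0,y]),solve_ik([520,-291,130],[180,0,y]))
goto([520,-291,310],[180,0,-178.4]);wait(.2)
im,pose=look("w6");print(pose,get_obs()["t"])
for n,p in(("tab",[520.6,-291.4,250]),("ptr",[606,-230.3,231])):print(n,topx(np.array(p,float),pose))
cv2.imwrite("pics/w6c.png",cv2.convertScaleAbs(cv2.resize(im[100:340,180:400,::-1],None,fx=2.5,fy=2.5,interpolation=cv2.INTER_CUBIC),alpha=1.5))
E
```

```text
[ -36.     5.9   91.5    0.    82.7 -127.6] [ -36.    14.9  101.     0.    64.1 -127.6]
(array([ 520.1, -290.6,  310. ]), array([ 180. ,    0. , -178.4])) 26.525
tab [279.7 228.8]
ptr [350.3 319. ]
```

View pics/w6c.png

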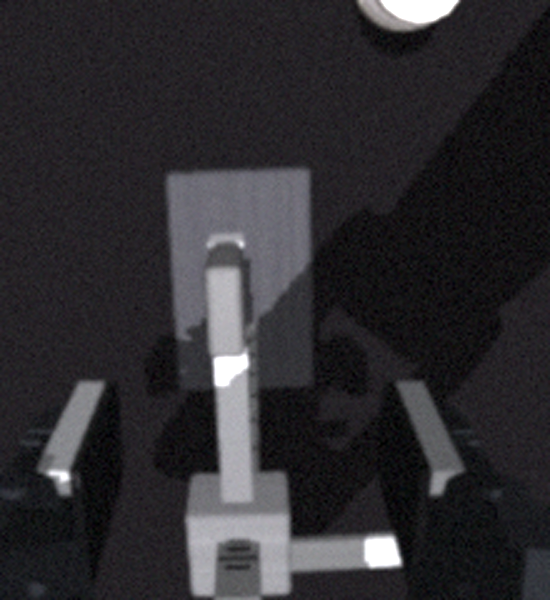

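The tab top is centred at (270,223), the pointer tip is at (340,320), and the fingers straddle both. That puts the tab about 6 mm further to -y than estimated.

```bash
python3 - <<'E'
from h import *
np.set_printoptions(precision=1,suppress=True)
P=np.load("pics/w6.npy")
for n,w,s,t in(("tab",(270.4,223.2),(215.5,71),(440.5,243)),("ptr",(340,320.4),(201,101.5),(410,205.2))):
    a,b,c=ray("wrist",w,P),ray("scene",s),ray("top",t)
    print(n,tri([a,b,c]),tri([a,b]),tri([a,c]),[onz(a,z) for z in(235,250)])
print("jaw dirs",Ro.from_euler("xyz",P[1],degrees=True).as_matrix()[:,1])
a,b=ray("wrist",(180+224/2.5,100+267/2.5),P),ray("wrist",(180+226/2.5,100+352/2.5),P);d=onz(b,250)-onz(a,250);print("tab len",d,"yaw",np.degrees(np.arctan2(d[1],d[0])))
E
```

```text
tab [ 519.1 -295.2  247.7] [ 517.8 -297.7  247.6] [ 524.1 -298.   228.3] [array([ 521.9, -297.9,  235. ]), array([ 516.9, -297.6,  250. ])]
ptr [ 606.7 -234.2  228.2] [ 606.  -236.6  228.6] [ 610.7 -234.8  221.7] [array([ 604.3, -239.9,  235. ]), array([ 593.6, -243.6,  250. ])]
jaw dirs [-0.  1.  0.]
tab len [23.5  1.   0. ] yaw 2.3332176778394107
```

The image height estimates scatter by about ±10 mm, so I'll use touch. With the fingertips shut, I push the tab top down, so the TCP height is the tab height. The target is 151 + 18 = 169 mm.

```bash
python3 - <<'E'
from h import *
np.set_printoptions(precision=1,suppress=True)
grip(0,40);x,y=518.5,-297.7;e=[180,0,-177.8]
goto([x,y,275],e);wait(.1);F0=get_obs()["wrist_force"];np.save("F1.npy",F0)
z=264;move_l([x,y,z],speed=80);hit=False
while z>205:
    o=get_obs();f=o["wrist_force"]-F0
    if abs(f[2])>2.5:print(z,o["tcp_pos"],f)
    if f[2]>2.5 and hit:break
    hit=f[2]>2.5
    z-=3;move_l([x,y,z],speed=40)
print(o["tcp_pos"],o["t"],o["grip_width"])
for z in(215,195,180,174):
    if z<o["tcp_pos"][2]-2:
        move_l([x,y,z],speed=40);o=get_obs();f=o["wrist_force"]-F0;print(z,o["tcp_pos"],f,o["t"])
        if np.linalg.norm(f)>25:print("stop");break
cv2.imwrite("pics/s7.png",get_image("scene")[40:200,160:260,::-1].repeat(3,0).repeat(3,1))
E
```

```text
[ 518.4 -297.6  206.6] 32.4667 -0.31430817674936085
195 [ 518.  -297.4  194.1] [ 0.7  0.8 -0.1] 33.0917
180 [ 518.2 -297.5  179.2] [ 0.4 -0.2  0.3] 33.6167
174 [ 518.3 -297.6  173.5] [-0.1 -0.1 -0. ] 33.9167
```

View pics/s7.png

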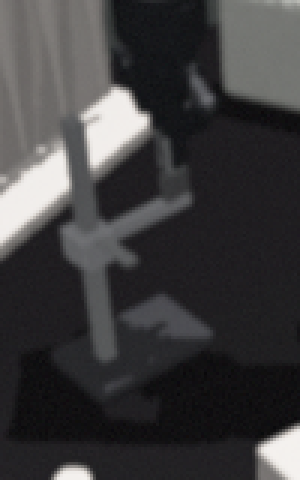

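The carriage has moved down with the fingertip on the tab. The pointer tip is now at scene (205,127). I'll compare that with the prediction and finish to 169 mm.

```bash
python3 - <<'E'
from h import *
np.set_printoptions(precision=1,suppress=True)
k=get_calibration("scene")
def pr(p):
    c=np.array(k["R"])@p+k["t"];return k["fx"]*c[0]/c[2]+k["cx"],k["fy"]*c[1]/c[2]+k["cy"]
for z in(225,230,165,155.5,145):print(z,pr([607,-236,z]))
x,y=518.5,-297.7;F0=np.load("F1.npy");zc=169.8
for i in range(3):
    move_l([x,y,zc],speed=20);wait(.2);o=get_obs();f=o["wrist_force"]-F0;print(zc,o["tcp_pos"],f)
    if o["tcp_pos"][2]<169.6:break
    zc-=o["tcp_pos"][2]-169.2
move_l([x,y,200],speed=80);goto([x-40,y+10,300],[180,0,-178]);wait(.2)
im,pose=look("w8");s=get_image("scene");cv2.imwrite("pics/s8.png",s[:,:,::-1]);print(pose,get_obs()["t"])
for z in(140,151,160):print(z,pr([607,-236,z]),topx(np.array([607,-236,z]),pose),"tab",topx(np.array([518,-297.6,z+18.]),pose))
a=cv2.resize(im[110:310,180:380,::-1],(400,400),interpolation=cv2.INTER_CUBIC);b=cv2.resize(s[60:180,160:260,::-1],(400,480),interpolation=cv2.INTER_CUBIC)
cv2.imwrite("pics/c8.png",cv2.convertScaleAbs(np.hstack([np.vstack([a,np.zeros((80,400,3),np.uint8)]),b]),alpha=1.6))
E
```

```text
225 (np.float64(199.68261247403137), np.float64(102.60313703764609))
230 (np.float64(199.46595512913711), np.float64(100.82572586345812))
165 (np.float64(202.18469061042788), np.float64(123.12965849249274))
155.5 (np.float64(202.56500434643252), np.float64(126.24967219155113))
145 (np.float64(202.98054100195935), np.float64(129.65864729543483))
169.8 [ 518.5 -297.7  169.6] [ 0.8  0.5 -0.5]
(array([ 477.8, -287. ,  297.5]), array([ 179.8,   -0.2, -178. ])) 35.8583
140 (np.float64(203.17666576130316), np.float64(131.26761346716853)) [322.5 311.3] tab [267.3 240.8]
151 (np.float64(202.74370495570025), np.float64(127.71569431003375)) [323.7 316.9] tab [266.9 245.3]
160 (np.float64(202.38537556444916), np.float64(124.77603553981969)) [324.7 321.7] tab [266.5 249.2]
```

View pics/c8.png

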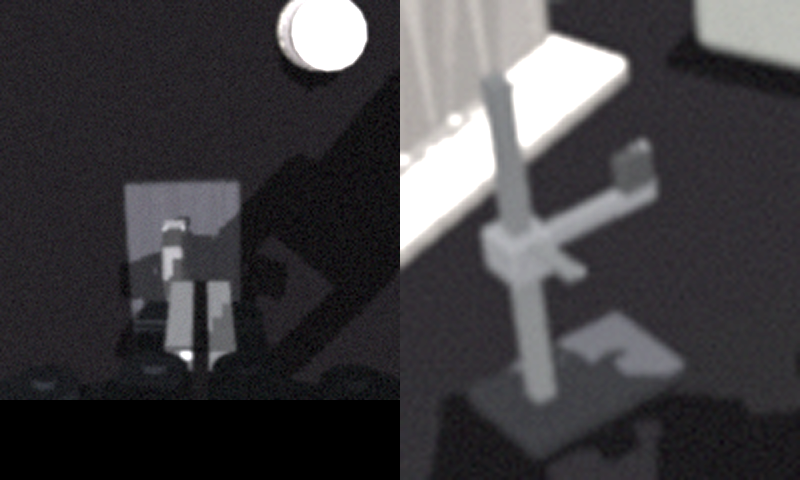

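The pointer tip at scene (205,127.5) matches the 127.7 predicted for 151 mm, and the last fingertip contact at 169.6 mm gives 151.6 mm. Both agree with the rod top at 151–152 mm, so I'll hand in.

```bash
python3 -c "
from station import *
print(sign_off())"
```

```text
the job is handed in; nothing more can be done
None
```

The job is handed in, with no verdict returned: the depth rod is bottomed in the wide well with its top at about 151–152 mm, and the gauge pointer is set to about 151.5 mm, within the 5 mm limit by my estimates.

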